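# Hold the rail magnifier over a culture pot

### The job

Bring the magnifier of the rail stand over the culture pot I want to count: with its arm still locked in, slide the carriage by its round post along the rail until it is up against the stop block and let go of the post. Then squeeze the lock button into the handle and draw the telescoping arm out until its second long scale line (100 mm) is level with the mouth of the sleeve, and finish while still gripping the handle there, button squeezed in, because the arm springs back when it is let go. Leave the loose pot, the forceps and the logger where they are.

Things in the scene. Friction and masses are not known exactly. Their poses are not given: they have to be found in the camera images.
- rig: Rail stand, fixed to the bench: aluminium rail 340 mm long, 40 mm wide, top 139 mm above the bench. Origin on the bench under the rail's middle; y runs along the rail, x level across it, away from the robot. The dark stop block (50 x 18 x 36 mm) sits on its -y (right) end. In front (-x) stands a fixed white tray with two rows of small pots, tops 50 mm above the bench
- carriage (a joint): Slide of the carriage along the rail, m: 0 at the left (+y) end, growing towards -y of the rig; 0.161 is hard against the stop block. It stays where it is left; about 3 N move it. The grey carriage (66 x 75 mm) carries the post, the sleeve and the lens arm; its middle is at the post's y
- post_grip (a point): Middle of the upright black round post on the carriage, 24 mm in diameter, at the height to grip it: the post rises from a grey clamp block (46 x 40 mm), whose top lies 23 mm below this point, to 20 mm above this point. Axes as the rig's
- sleeve_mouth (a point): Top edge of the mouth of the dark square sleeve (22 mm wide, 20 mm high) through which the arm slides, at the middle of its width; the mouth faces -x of the rig, and the scale is read against it
- lens_arm (a joint): Extension of the telescoping arm, m: 0 home, growing as it is drawn out to -x of the rig, at most 0.135. Black lines cross its top: short ones every 10 mm, long ones over the full width at 50 and 100 mm; a line at the sleeve's mouth = the joint's value (second long line: 0.100). Home, a latch with 1 to 2 mm of play locks it; with the button in, a spring draws it home with 3 to 5 N
- handle: Outer end of the lens arm: head block, upright grey grip with the lock button and, 68 mm farther out (-x of the rig), the black lens ring, 72 mm across, at the height of the bar. Axes as the rig's; its origin is not at the grip (with the arm home it lies on the bench under the carriage): use point handle_grip
- handle_grip (a point): Where to grip, fingers closing along the rig's y: upright block 24 mm (x) by 20 mm (y), from 32 mm below (head block's top: 34) to 22 mm above this point. Its flat -y side lies 15 mm away; on its +y side stands the lock button's cap, 20 mm across, face 21 mm away when out, 15 mm when in (36 or 30 mm in all). Lies 30 mm in front (-x) of the sleeve's mouth with the arm home, 130 mm at 0.100
- lock_button (a joint): Travel of the lock button into the handle, m: 0 out, 0.006 fully in; it moves towards -y of the rig, springs out, and takes 2 to 3 N to start and 6 N fully in. From 0.004 on the arm is free. Let go, the arm springs home and locks again
- lens_center (a point): Centre of the lens glass (62 mm across), 98 mm in front (-x) of the sleeve's mouth with the arm home, 198 mm at 0.100, where it is over the front-row pot nearest the stop block
- egg_pot: Bystander: loose clear pot of white egg cotton, 84 mm across, 62 mm high; origin under its centre
- logger: Bystander: loose black data logger, 60 x 90 x 26 mm; origin under its centre
- forceps: Bystander: loose steel forceps lying flat, 160 mm long; origin near their middle, on the bench

How it is judged:
By the outcome, as a careful person would: the job done as asked, in the order asked, and still so for the second after the job is handed in, while the arm keeps its last pose, push and grip.
It also fails if it takes over 48 s, if anything falls off the work surface, if the arm or the gripper's body presses on something with over 40 N, if the wrist force passes 120 N, or if a joint passes its speed limit or range.

### The arm

A 7-joint arm with a two-finger parallel gripper is mounted at the origin on the work surface. World frame = base frame: x ahead of the robot, y to its left, z up, the work surface at z = 0. Lengths are in m, angles in degrees, forces in N, time in s.
With the tool pointing down it reaches from about 0.35 to 0.9 m from the base axis. Payload 8.1 kg.
Tool frame: the origin (TCP) lies midway between the tips of the shut fingers; the grasp point (between the pads) lies 19 mm behind it (ctrl.grip_depth is the distance from the TCP to the grasp point, in m); z points along the fingers, y is the direction in which the jaws open and shut (so a half turn about z gives the same grasp; the last joint's range is limited). The gripper opens to 92 mm and grips with 3 to 60 N. Pads are 19 mm wide; open, the fingers measure 130 mm over their backs; the gripper's body (75 mm by 190 mm) begins 47 mm behind the grasp point.
Start: joints at [-77.842, 24.895, 1.432, 90.138, -0.665, 64.973, -4.303], TCP at [0.194, 0.594, 0.227] pointing down, gripper open.
Joint ranges: [-149.89, 149.89], [-25.12, 119.58], [-72.63, 75.52], [4.76, 147.25], [-75.54, 255.54], [6.69, 114.76], [-157.13, 157.13]. Speed limits (degrees/s): [127.2, 127.2, 172.46, 172.46, 180, 180, 180].

### API

Orientations are given as a 3x3 rotation matrix whose columns are the frame's x, y, z axes.
In Python, from cell import readout, read_camera, camera_model, job, ctrl gives the robot as it stands.
- The arm moves only by the tool move_arm, never from a script. Its argument "plan" is a list that holds one entry, the list of rows, each a list of 5 numbers: the shift along the tool's x, y, z in cm, then the turn about the tool's z in degrees, then the gripper's target within -1 to 1 (fully open at 1, half-way at 0, shut at -1). A call has 1 to 12 rows; each row shifts and turns the pose as measured when the row begins, along the tool's axes as they then stand; what a row does not reach is not made up. A row lasts 1/12 s, in which the tool goes at most 41.7 mm and 7.16 degrees, less where a joint would pass 70% of its speed; a pose out of reach is approached as far as the arm can. A call with a gripper value outside its range is refused whole. The fingers move at their own pace and stop on an object; "squeeze" is the grip in N (left out, the last holds). Time passes only in rows, so rows that do not move let the fingers close. It gives the time, the measured TCP pose, the force and the opening at its end, in the units of the state.
- readout.get_state(): the state, without advancing time (a new reading comes with each control period).
- read_camera(name): name is "scene" or "top" or "wrist"; returns (picture, depth): 480x640x3 uint8, blue, green, red; 480x640 float32, m along the optical axis (not along the pixel's ray), 0 where there is no reading.
- camera_model(name): a dict with "mtx" (3x3 intrinsics, pixels), "R" (3x3) and "t" (3): a world point X has camera coordinates R X + t. Camera axes: x right, y down, z forward; pixel columns grow to the right and rows downward; lengths in m; the calibration is good to about 2 mm. A picture is of the moment at which its call begins: read the wrist's pose just before it. camera_model takes no time and is no camera call; for the wrist camera it gives the pose at the moment of the call.
- job.close_job(): hands the job in, once; it reports no verdict.
The state is a dict: "time": time; "qpos": joint angles; "joint_velocities": joint speeds; "effort": joint torques, N m; "tool_pos": TCP position; "tcp_rot": TCP orientation; "contact_force": force on the tool from outside, world axes, zero at the start; "torque": the same for the moment, N m; "width": opening from 0.0 (shut) to 1.0 (fully open).
Only numpy, scipy, OpenCV 4.12 (cv2) and the standard library are available. Lean on these libraries where they do the work, as an engineer would, in place of code of your own. Each camera call takes 0.05 s, during which the arm holds its last target. There are 200 camera calls.

## Working session

There is one attempt and no reset: what is moved stays moved. The work goes in short steps, Python scripts to look and compute and a tool call to move; the robot and the scene stay as the last step left them, time stands still between calls to the robot, and variables do not carry over. Pictures are saved under pics/ and viewed, about 8 in all and at most 12, crops included, and the job is handed in when it is done.

Besides the shell and the picture viewer there is one more tool, called after "Call:" by a JSON object that holds its "fn" and its "kwargs". move_arm: Moves the arm, as the interface text tells. Its arguments: {"type":"object","properties":{"plan":{"type":"array","items":{"type":"array","items":{"type":"array","items":{"type":"number"}}}},"squeeze":{"type":"number"}},"required":["plan"]}

```bash
mkdir -p pics; cat > h.py <<'E'
import numpy as np, cv2
from cell import readout, read_camera, camera_model, job, ctrl
def world(cam,d,u,v,m=None):
    m=m or camera_model(cam); K=np.array(m["mtx"]);R=np.array(m["R"]);t=np.array(m["t"])
    u=np.asarray(u,float);v=np.asarray(v,float);d=np.asarray(d,float)
    c=np.stack([(u-K[0,2])/K[0,0]*d,(v-K[1,2])/K[1,1]*d,d],-1)
    return (c-t)@R
def cloud(cam,d,m=None):
    v,u=np.mgrid[0:480,0:640]; return world(cam,d,u,v,m)
def proj(cam,X,m=None):
    m=m or camera_model(cam); c=np.array(m["R"])@np.array(X)+np.array(m["t"]); p=np.array(m["mtx"])@c; return p[:2]/p[2]
E
python3 - <<'E'
from h import *
for n in("scene","top"):
    p,d=read_camera(n); cv2.imwrite(f"pics/{n}0.png",p); np.savez(f"{n}0.npz",p=p,d=d)
    m=camera_model(n); print(n,np.round(-np.array(m["R"]).T@m["t"],3))
s=readout.get_state(); print(s); print(ctrl.grip_depth)
E
```

```text
scene [0.78  0.268 1.243]
top [ 0.375 -0.008  1.557]
{'time': 0.1, 'qpos': array([-77.84291764,  24.93179391,   1.4291022 ,  90.18286123,
        -0.66647314,  64.97293259,  -4.30350609]), 'joint_velocities': array([ 0.05073947, -0.08030079, -0.11155209, -0.06180492, -0.02099531,
        0.02513221, -0.11372199]), 'effort': array([ 2.57985790e-03, -6.69122815e+01,  9.87453014e-01, -3.15144610e+01,
       -6.06441032e-02,  3.74428206e-02,  5.25322685e-05]), 'tool_pos': array([0.19338841, 0.59385638, 0.22603722]), 'tcp_rot': array([[-9.50844052e-01,  3.09669934e-01, -3.47798271e-04],
       [ 3.09670118e-01,  9.50843112e-01, -1.33961870e-03],
       [-8.41380457e-05, -1.38147121e-03, -9.99999042e-01]]), 'contact_force': array([-0.74299781,  0.43953638,  0.66616171]), 'torque': array([ 0.00553631, -0.0206112 ,  0.03623435]), 'width': 0.9992125449251946}
0.0188
```

View pics/top0.png

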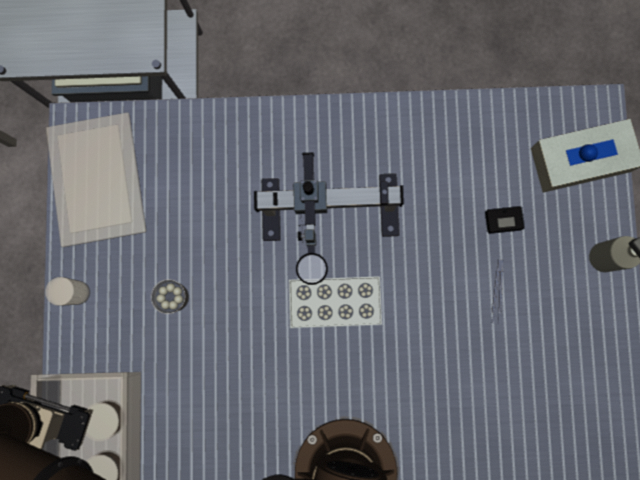

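View pics/scene0.png

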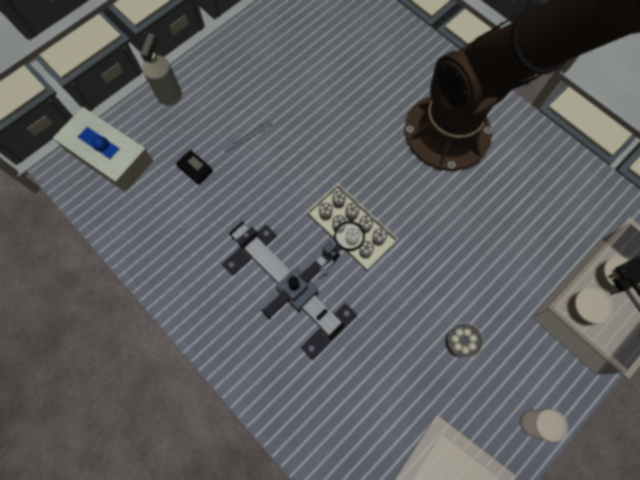

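The top view shows the rail running from (257,200) to (402,194), with the stop block at the right end. The post is at (308,188), the handle at (307,234) and the lens at (312,268). The scene view agrees.

```bash
python3 - <<'E'
from h import *
z=np.load("top0.npz"); p,d=z["p"],z["d"]; W=cloud("top",d)
for n,(u,v) in dict(post=(308,188),grip=(307,232),head=(306,240),lens=(312,268),railL=(262,200),railR=(385,196),stop=(398,195),tray=(335,302)).items(): print(n,np.round(W[v,u],3))
# rail axis: points at z~.139
roi=np.zeros(d.shape,bool); roi[180:215,240:420]=1
M=roi&(abs(W[...,2]-.139)<.006); P=W[M][:,:2]
r=cv2.minAreaRect(P.astype(np.float32)); print("rail",r,len(P))
for lo,hi,n,(a,b,c,e) in((.235,.40,"post",(150,260,280,340)),(.150,.29,"all",(150,290,280,340))):
    m=np.zeros(d.shape,bool);m[a:b,c:e]=1;m&=(W[...,2]>lo)&(W[...,2]<hi);Q=W[m];print(n,len(Q),Q.mean(0),Q.min(0),Q.max(0))
np.set_printoptions(linewidth=250)
print((W[180:285:2,296:324:2,2]*1000).astype(int))
big=cv2.resize(p[145:290,245:415],None,fx=4.6,fy=4,interpolation=cv2.INTER_CUBIC); cv2.imwrite("pics/topc.png",big)
E
```

```text
post [0.648 0.063 0.241]
grip [0.55  0.067 0.251]
head [0.534 0.07  0.244]
lens [0.479 0.062 0.179]
railL [0.643 0.176 0.143]
railR [ 0.637 -0.107  0.175]
stop [ 0.645 -0.139  0.141]
tray [0.405 0.015 0.009]
rail ((0.6449916958808899, 0.021695494651794434), (0.06240062788128853, 0.34883782267570496), 3.3891048431396484) 1737
post 234 [0.58993165 0.06480188 0.24540465] [0.53353104 0.05216003 0.23513569] [0.66335334 0.08746865 0.25660733]
all 2617 [0.58140508 0.06340866 0.19033435] [0.44281232 0.02632968 0.15063947] [0.74115228 0.10064403 0.25660733]
[[   3    3   -1    0  200  193  201  206  201  204  200   -2   -1   -4]
 [ 161  168  203  204  241  243  239  241  196  204  200  165  167  168]
 [ 165  166  200  198  242  244  245  245  240  202  203  176  166  169]
 [ 163  166  199  199  244  244  246  242  248  198  199  180  168  165]
 [ 174  162  199  202  244  245  241  246  244  199  200  181  168  163]
 [ 168  167  200  200  242  244  242  239  231  203  204  190  170  163]
 [ 165  163  202  204  200  230  231  229  215  198  201  188  170  163]
 [ 169  166  194  201  203  202  2
[... 2624 characters left out ...]
7  188  180  183  185  184  183  182  181]
 [ 186  182  185  181  186  179  184  181  178  178  186  184  185  184]
 [ 184  184  179  183  184  186  183  180  183  178  178  181  184  181]
 [ 180  181  187  189  189  179  179  183  186  185  176  182  177  180]
 [  -1  187  184  180  181  181  183  187  179  179  183  178  180  185]
 [   2  183  180  179  183  182  187  177  181  183  175  179  183  178]
 [   2    2  182  176  183  179  182  187  179  180  180  176  183  189]
 [  21   14   22  183  189  183  180  183  184  177  181  182  185  181]
 [  -1    4    7   -1  186  188  183  186  184  182  190  184  182    4]
 [   6    7    7   42   48   49  183  189  188  186    0    2   10   52]]
```

View pics/topc.png

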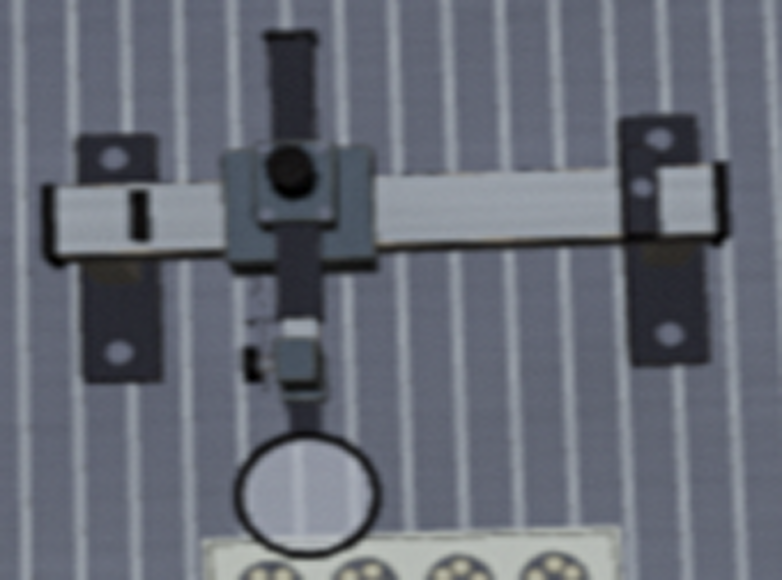

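The stop block is dark and sits at the right of the rail; the handle's button faces left (+y). The rig is yawed about +3.4°. I'll move to a hover for a closer wrist view, lifting and turning first.

Call:
{"fn": "move_arm", "kwargs": {"plan": [[[0,0,-3,-7,1],[0,0,-3,-7,1],[0,0,-3,-7,1],[0,0,-3,-0.4,1],[0,0,-3,0,1]]], "squeeze": 25}}

```text
time: 0.52
tool_pos: [0.1922, 0.5895, 0.3708]
tcp_rot: [[-0.997, -0.075, -0.005], [-0.075, 0.997, -0.022], [0.006, -0.021, -1.0]]
contact_force: [0.6, 0.4, -0.1]
width: 0.998
```

```bash
python3 - <<'E'
from h import *
z=np.load("top0.npz"); p,d=z["p"],z["d"]; W=cloud("top",d)
def c(n,a,b,e,f,lo,hi):
    m=np.zeros(d.shape,bool);m[a:b,e:f]=1;m&=(W[...,2]>lo)&(W[...,2]<hi);Q=W[m];print(n,len(Q),np.round(np.median(Q,0),4),np.round((Q.min(0)+Q.max(0))/2,4));return (Q.min(0)+Q.max(0))/2
a=c("post",178,200,296,322,.235,.26); b=c("grip",225,242,304,316,.24,.26); l=c("lens",252,285,290,335,.174,.195)
v=(a-l)[:2]; print("axis yaw deg",np.degrees(np.arctan2(v[1],v[0])))
m=np.zeros(d.shape,bool);m[150:250,300:322]=1;
s=readout.get_state(); T=s["tcp_rot"]; print(np.round(s["tool_pos"],4),np.round(T,3))
print("to post in tool cm",np.round(100*T.T@(np.r_[a[:2],.223+.019*-1]-s["tool_pos"]),2))
# rail edges: fit lines to rail pts
roi=np.zeros(d.shape,bool); roi[185:212,270:290]=1; roi[185:212,335:380]=1
M=roi&(abs(W[...,2]-.139)<.01)&(p.min(2)>110); P=W[M][:,:2].astype(np.float32); print(cv2.minAreaRect(P),cv2.fitLine(P,cv2.DIST_L2,0,.01,.01).ravel())
cam=camera_model("wrist"); print("wristcam in tool",np.round(T.T@(-np.array(cam["R"]).T@cam["t"]-s["tool_pos"]),3), np.round(np.array(cam["R"])@T,2))
E
```

```text
post 99 [0.651  0.0631 0.2435] [0.6516 0.0631 0.242 ]
grip 106 [0.546  0.0628 0.2493] [0.5455 0.0624 0.2484]
lens 825 [0.4781 0.0623 0.1831] [0.4786 0.0629 0.1841]
axis yaw deg 0.07396040925230411
[0.1922 0.5895 0.3708] [[-0.997 -0.075 -0.005]
 [-0.075  0.997 -0.022]
 [ 0.006 -0.021 -1.   ]]
to post in tool cm [-41.99 -55.55  17.61]
((0.6461161971092224, 0.031287096440792084), (0.04062051698565483, 0.25446146726608276), 0.7421833872795105) [ 0.0105114  -0.99994475  0.64626116  0.00150315]
wristcam in tool [ 0.081 -0.001 -0.158] [[-0.    1.    0.  ]
 [-0.96 -0.   -0.3 ]
 [-0.3  -0.    0.96]]
```

Call:
{"fn": "move_arm", "kwargs": {"plan": [[[0,0,0,3.9,1],[-2.6,-3.0,0,0,1],[-2.6,-3.0,0,0,1],[-2.6,-3.0,0,0,1],[-2.6,-3.0,0,0,1],[-2.6,-3.0,0,0,1],[-2.6,-3.0,0,0,1],[-2.6,-3.0,0,0,1],[-2.6,-3.0,0,0,1],[-2.6,-3.0,0,0,1],[-2.6,-3.0,0,0,1],[-2.6,-3.0,0,0,1]]]}}

```text
time: 1.52
tool_pos: [0.4834, 0.2573, 0.3764]
tcp_rot: [[-1.0, -0.024, -0.01], [-0.024, 1.0, -0.013], [0.011, -0.012, -1.0]]
contact_force: [-0.3, 1.3, 0.1]
width: 0.999
```

Call:
{"fn": "move_arm", "kwargs": {"plan": [[[-2.0,-3.2,0,1,1],[-2.0,-3.2,0,0,1],[-2.0,-3.2,0,0,1],[-2.0,-3.2,0,0,1],[-2.0,-3.2,0,0,1],[-2,-3.2,0,0,1],[0,0,0,0,1],[0,0,0,0,1]]]}}

```text
time: 2.18
tool_pos: [0.612, 0.0445, 0.3741]
tcp_rot: [[-1.0, 0.008, -0.014], [0.008, 1.0, -0.019], [0.014, -0.019, -1.0]]
contact_force: [-0.0, 1.3, 0.4]
width: 1.001
```

```bash
python3 - <<'E'
from h import *
s=readout.get_state(); m=camera_model("wrist"); p,d=read_camera("wrist"); cv2.imwrite("pics/w1.png",p); np.savez("w1.npz",p=p,d=d,**{k:np.array(m[k]) for k in("mtx","R","t")})
T=s["tcp_rot"]; print(np.round(s["tool_pos"],4),np.round(T,4))
W=cloud("wrist",d,m)
for lo,hi in((.236,.262),(.236,.246),(.247,.256),(.195,.206)):
    q=((W[...,2]>lo)&(W[...,2]<hi)&(d>.1)).astype(np.uint8); n,L,S,C=cv2.connectedComponentsWithStats(q)
    for i in range(1,n):
        if S[i,4]>150: Q=W[L==i]; print(lo,hi,S[i],np.round(Q.min(0),4),np.round(Q.max(0),4),np.round(np.median(Q,0),4))
E
```

```text
[0.612  0.0445 0.3741] [[-0.9999  0.0075 -0.0144]
 [ 0.0078  0.9998 -0.0193]
 [ 0.0143 -0.0195 -0.9997]]
0.236 0.262 [ 330  117   30   37 1076] [0.5352 0.051  0.2366] [0.5588 0.0706 0.2521] [0.5467 0.0604 0.25  ]
0.236 0.262 [369 125  13  20 192] [0.5408 0.0784 0.236 ] [0.5537 0.0866 0.2401] [0.5467 0.0824 0.2375]
0.236 0.262 [328 262  32  33 796] [0.6409 0.0497 0.2361] [0.6644 0.0731 0.2463] [0.6511 0.0609 0.2441]
0.236 0.246 [369 125  13  20 192] [0.5408 0.0784 0.236 ] [0.5537 0.0866 0.2401] [0.5467 0.0824 0.2375]
0.236 0.246 [328 262  32  33 794] [0.6409 0.0497 0.2361] [0.6644 0.0731 0.246 ] [0.6511 0.0609 0.2441]
0.247 0.256 [ 330  117   30   37 1062] [0.5352 0.051  0.247 ] [0.5588 0.0706 0.2521] [0.5467 0.0604 0.25  ]
0.195 0.206 [ 318  233   47   53 1454] [0.6296 0.0414 0.195 ] [0.6749 0.0812 0.2059] [0.6418 0.0593 0.2011]
```

View pics/w1.png

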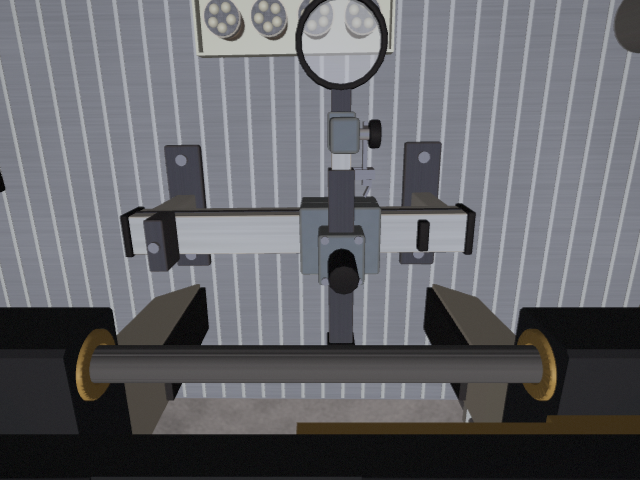

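The wrist view shows the post top at (343,277), the handle grip at (343,133) and its button at (375,133) on the +y side. The stop block is at the left, (160,243). Both cameras agree on the post (0.652, 0.061) and the heights match the spec.

Call:
{"fn": "move_arm", "kwargs": {"plan": [[[-2.1,1.0,2,0,1],[-2.1,1.0,2,0,1],[0,0,3,0,1],[0,0,2,0,1],[0,0,0,0,1],[0,0,0,0,1]]]}}

```text
time: 2.73
tool_pos: [0.6524, 0.0694, 0.2809]
tcp_rot: [[-1.0, 0.001, -0.013], [0.002, 1.0, -0.017], [0.013, -0.017, -1.0]]
contact_force: [0.4, -0.2, 0.2]
width: 1.002
```

Call:
{"fn": "move_arm", "kwargs": {"plan": [[[0,-0.4,1.5,0,1],[0,-0.3,1.5,0,1],[0,0,1.5,0,1],[0,0,1.5,0,1],[0,0,1.0,0,1],[0,0,0,0,1],[0,0,0,0,1]]]}}

```text
time: 3.32
tool_pos: [0.6534, 0.0677, 0.2199]
tcp_rot: [[-1.0, -0.006, -0.002], [-0.006, 1.0, -0.012], [0.002, -0.012, -1.0]]
contact_force: [-0.5, -0.1, 0.4]
width: 1.001
```

Call:
{"fn": "move_arm", "kwargs": {"plan": [[[0,-0.7,0.8,0,1],[0.1,0,0.4,0,1],[0,0,0,0,1],[0,0,0,0,-1],[0,0,0,0,-1],[0,0,0,0,-1],[0,0,0,0,-1],[0,0,0,0,-1],[0,0,0,0,-1]]], "squeeze": 20}}

```text
time: 4.07
tool_pos: [0.6544, 0.0602, 0.2117]
tcp_rot: [[-1.0, -0.007, 0.004], [-0.007, 1.0, -0.011], [-0.004, -0.011, -1.0]]
contact_force: [-0.6, -0.5, -0.2]
width: 0.616
```

Call:
{"fn": "move_arm", "kwargs": {"plan": [[[0,0,0.2,0,-1],[0,0,0,0,-1],[0,0,0,0,-1],[0,0,0,0,-1],[0,0,0,0,-1],[0,0,0,0,-1],[0,0,0,0,-1],[0,0,0,0,-1],[0,0,0,0,-1]]]}}

```text
time: 4.82
tool_pos: [0.6544, 0.0609, 0.2095]
tcp_rot: [[-1.0, -0.007, 0.004], [-0.007, 1.0, -0.01], [-0.004, -0.01, -1.0]]
contact_force: [0.7, -0.2, -0.3]
width: 0.258
```

Call:
{"fn": "move_arm", "kwargs": {"plan": [[[0,-0.5,0,0,-1],[0,-1,0,0,-1],[0,-1,0,0,-1],[0,-1,0,0,-1],[0,-1,0,0,-1],[0,-1,0,0,-1],[0,-1,0,0,-1],[0,-1,0,0,-1]]]}}

```text
time: 5.48
tool_pos: [0.6549, -0.0145, 0.2095]
tcp_rot: [[-1.0, -0.013, 0.004], [-0.013, 1.0, -0.004], [-0.004, -0.004, -1.0]]
contact_force: [1.7, 3.0, -0.8]
width: 0.26
```

Call:
{"fn": "move_arm", "kwargs": {"plan": [[[0,-1,0,0.5,-1],[0,-1,0,0,-1],[0,-1,0,0,-1],[0,-1,0,0,-1],[0,-1,0,0,-1],[0,-0.8,0,0,-1],[0,-0.5,0,0,-1],[0,-0.3,0,0,-1]]]}}

```text
time: 6.15
tool_pos: [0.6553, -0.0601, 0.2091]
tcp_rot: [[-1.0, -0.024, -0.0], [-0.024, 0.999, 0.031], [-0.0, 0.031, -1.0]]
contact_force: [0.6, 7.5, 0.9]
width: 0.26
```

Call:
{"fn": "move_arm", "kwargs": {"plan": [[[0,-0.5,0,0,-1],[0,-0.5,0,0,-1],[0,-0.5,0,0,-1]]]}}

```text
time: 6.4
tool_pos: [0.6554, -0.0599, 0.2088]
tcp_rot: [[-0.999, -0.039, -0.004], [-0.039, 0.998, 0.05], [0.002, 0.05, -0.999]]
contact_force: [-2.0, 17.4, 2.3]
width: 0.268
```

```bash
python3 - <<'E'
from h import *
p,d=read_camera("top"); W=cloud("top",d)
cv2.imwrite("pics/topd.png",cv2.resize(p[145:290,300:420],None,fx=4,fy=4,interpolation=cv2.INTER_CUBIC))
E
```

```text
(no output)
```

View pics/topd.png

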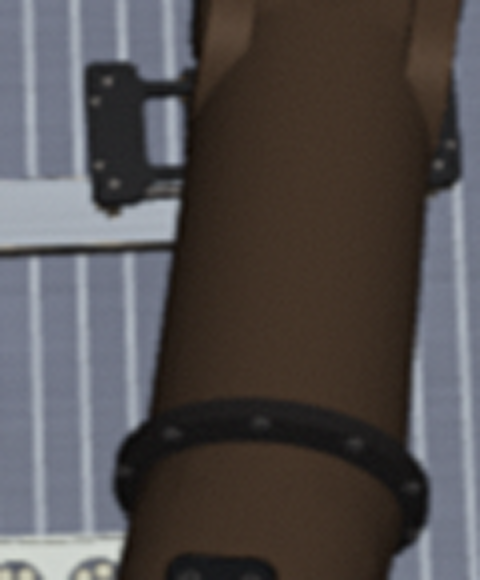

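The view is blocked by the arm. However, the post stopped at y = -0.060, which is where the stop should hold it, and 17 N didn't move it further. Releasing.

Call:
{"fn": "move_arm", "kwargs": {"plan": [[[0,0,0,0,-0.3],[0,0,0,0,0],[0,0,0,0,0.3],[0,0,0,0,0.6],[0,0,0,0,1],[0,0,0,0,1],[0,0,0,0,1],[0,0,0,0,1],[0,0,0,0,1],[0,0,0,0,1]]]}}

```text
time: 7.28
tool_pos: [0.6545, -0.0678, 0.2094]
tcp_rot: [[-0.999, -0.034, -0.004], [-0.034, 0.998, 0.045], [0.003, 0.045, -0.999]]
contact_force: [-0.2, -0.2, 0.2]
width: 0.942
```

Call:
{"fn": "move_arm", "kwargs": {"plan": [[[0,0,-2,0,1],[0,0,-3,0,1],[0,0,-3,1.9,1],[0,0,-3,0,1],[2,0.6,-1.5,0,1],[2,0.6,0,0,1],[2,0,0,0,1],[0,0,0,0,1],[0,0,0,0,1]]]}}

```text
time: 8.03
tool_pos: [0.5927, -0.0605, 0.3403]
tcp_rot: [[-1.0, 0.0, -0.006], [-0.0, 0.999, 0.045], [0.006, 0.045, -0.999]]
contact_force: [0.3, 0.5, -0.0]
width: 1.003
```

```bash
python3 - <<'E'
from h import *
s=readout.get_state(); m=camera_model("wrist"); p,d=read_camera("wrist"); cv2.imwrite("pics/w2.png",p)
T=s["tcp_rot"]; print(np.round(s["tool_pos"],4),np.round(T,4))
W=cloud("wrist",d,m)
for lo,hi in((.236,.246),(.247,.256),(.16,.18)):
    q=((W[...,2]>lo)&(W[...,2]<hi)&(d>.1)).astype(np.uint8); n,L,S,C=cv2.connectedComponentsWithStats(q)
    for i in range(1,n):
        if S[i,4]>150: Q=W[L==i]; print(lo,hi,S[i],np.round(Q.min(0),4),np.round(Q.max(0),4),np.round(np.median(Q,0),4))
E
```

```text
[ 0.5927 -0.0605  0.3403] [[-1.00e+00  1.00e-04 -6.10e-03]
 [-1.00e-04  9.99e-01  4.45e-02]
 [ 6.10e-03  4.45e-02 -9.99e-01]]
0.236 0.246 [336 157  13  22 233] [ 0.5407 -0.0442  0.236 ] [ 0.554  -0.0365  0.2394] [ 0.5474 -0.0405  0.2374]
0.236 0.246 [292 304  35  36 950] [ 0.6416 -0.0737  0.2361] [ 0.6655 -0.0498  0.2459] [ 0.6514 -0.062   0.244 ]
0.247 0.256 [ 291  151   33   40 1255] [ 0.5358 -0.0724  0.247 ] [ 0.5595 -0.053   0.2524] [ 0.5473 -0.0627  0.25  ]
0.16 0.18 [ 321  235   29   72 1515] [ 0.6141 -0.0501  0.16  ] [ 0.6794 -0.0242  0.1797] [ 0.6366 -0.0341  0.1661]
0.16 0.18 [ 240  236   53   73 2952] [ 0.6146 -0.1174  0.16  ] [ 0.6803 -0.0738  0.18  ] [ 0.6412 -0.0973  0.167 ]
```

View pics/w2.png

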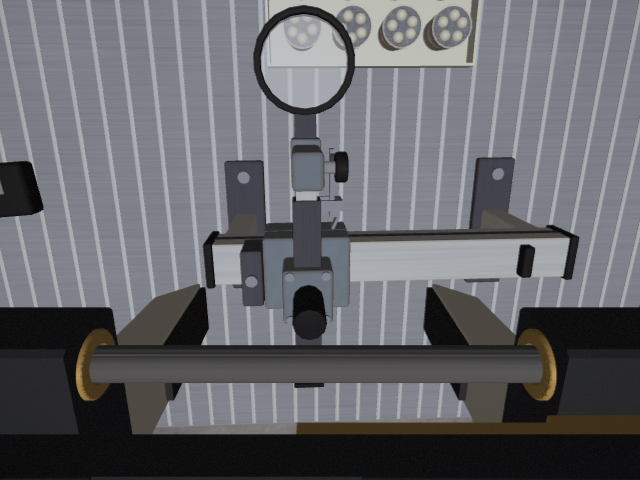

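The carriage is now against the stop block, touching at about (264,270). The handle grip is at (308,170) and the button at (341,166). In world coordinates the grip is (0.5475, -0.0627). Next I'll approach it.

Call:
{"fn": "move_arm", "kwargs": {"plan": [[[1.5,-0.3,1,0,1],[1.5,-0.3,1.5,0,1],[1.4,0,2,0,1],[0,0,2,0,1],[0,0,0,0,1],[0,0,0,0,1]]]}}

```text
time: 8.58
tool_pos: [0.5505, -0.0646, 0.2723]
tcp_rot: [[-1.0, 0.001, -0.006], [0.0, 0.999, 0.043], [0.006, 0.043, -0.999]]
contact_force: [0.3, -0.2, 0.7]
width: 0.999
```

Call:
{"fn": "move_arm", "kwargs": {"plan": [[[0.2,0,1.5,0,1],[0.1,0,1.5,0,1],[0,0,1.5,0,1],[0,0,1.3,0,0.6],[0,0,0.5,0,0.2],[0,0,0,0,0],[0,0,0,0,0],[0,0,0,0,0],[0,0,0,0,0]]]}}

```text
time: 9.33
tool_pos: [0.5571, -0.0627, 0.2147]
tcp_rot: [[-1.0, -0.0, 0.004], [0.0, 0.999, 0.041], [-0.004, 0.041, -0.999]]
contact_force: [-0.6, -0.3, -0.9]
width: 0.617
```

Call:
{"fn": "move_arm", "kwargs": {"plan": [[[0.5,0.1,0.3,0,0],[0.4,0,0.2,0,0],[0.1,0,0,0,0],[0,0,0,0,0],[0,0,0,0,0]]]}}

```text
time: 9.75
tool_pos: [0.5487, -0.0582, 0.2119]
tcp_rot: [[-1.0, -0.003, 0.011], [-0.003, 0.999, 0.045], [-0.011, 0.045, -0.999]]
contact_force: [1.5, 2.5, -1.0]
width: 0.503
```

Call:
{"fn": "move_arm", "kwargs": {"plan": [[[0.1,-0.3,0.2,0,0],[0,0,0,0,-0.1],[0,0,0,0,-0.2],[0,0,0,0,-0.2],[0,0,0,0,-0.2]]], "squeeze": 25}}

```text
time: 10.17
tool_pos: [0.5478, -0.0585, 0.2101]
tcp_rot: [[-1.0, -0.005, 0.011], [-0.005, 0.999, 0.048], [-0.011, 0.048, -0.999]]
contact_force: [0.2, 5.9, 1.7]
width: 0.404
```

Call:
{"fn": "move_arm", "kwargs": {"plan": [[[0,0.1,0,0,-0.3],[0,0,0,0,-0.5],[0,0,0,0,-1],[0,0,0,0,-1],[0,0,0,0,-1],[0,0,0,0,-1]]]}}

```text
time: 10.67
tool_pos: [0.5478, -0.0565, 0.2102]
tcp_rot: [[-1.0, -0.007, 0.01], [-0.006, 0.999, 0.05], [-0.011, 0.049, -0.999]]
contact_force: [0.5, 3.6, 1.2]
width: 0.316
```

Call:
{"fn": "move_arm", "kwargs": {"plan": [[[0.3,0,0,0,-1],[0.5,0,0,0,-1],[0.6,0,0,0,-1],[0.6,0,0,0,-1]]]}}

```text
time: 11.0
tool_pos: [0.5305, -0.0566, 0.2102]
tcp_rot: [[-1.0, -0.008, 0.016], [-0.007, 0.999, 0.049], [-0.016, 0.049, -0.999]]
contact_force: [4.1, 4.1, -0.7]
width: 0.313
```

Call:
{"fn": "move_arm", "kwargs": {"plan": [[[0.8,0,-0.01,0,-1],[0.8,0,-0.01,0,-1],[0.8,0,-0.01,0,-1],[0.8,0,-0.01,0,-1],[0.8,0,-0.01,0,-1],[0.8,0,-0.01,0,-1],[0.8,0,-0.01,0,-1],[0.8,0,-0.01,0,-1],[0.5,0,-0.01,0,-1]]]}}

```text
time: 11.75
tool_pos: [0.464, -0.0571, 0.2101]
tcp_rot: [[-1.0, -0.007, 0.03], [-0.006, 0.999, 0.048], [-0.03, 0.048, -0.998]]
contact_force: [5.0, 4.2, -3.6]
width: 0.316
```

Call:
{"fn": "move_arm", "kwargs": {"plan": [[[0.6,0,-0.05,0,-1],[0.5,0,-0.05,0,-1],[0.2,0,0,0,-1],[0.1,0,0,0,-1]]]}}

```text
time: 12.08
tool_pos: [0.4495, -0.0573, 0.2102]
tcp_rot: [[-0.999, -0.006, 0.033], [-0.004, 0.999, 0.048], [-0.033, 0.048, -0.998]]
contact_force: [4.9, 4.4, -2.0]
width: 0.316
```

```bash
cat > look.py <<'E'
import sys
from h import *
s=readout.get_state(); m=camera_model("wrist"); p,d=read_camera("wrist"); np.savez("wl.npz",p=p,d=d,**{k:np.array(m[k]) for k in("mtx","R","t")})
s2=readout.get_state()
print(np.round(s["tool_pos"],4),np.round(s2["tool_pos"],4),np.round(s2["contact_force"],1),s2["width"])
u,v=proj("wrist",[.577,-.0627,.192],m); print("mouth guess px",u,v)
u,v=int(u),int(v); a=max(0,u-75); b=max(0,v-70)
cv2.imwrite("pics/"+sys.argv[1],np.vstack([cv2.resize(p,(560,420))[:,:560],cv2.resize(p[b:b+45,a:a+140] if 0 else p[max(0,v-30):v+15,a:a+140],(560,180),interpolation=cv2.INTER_CUBIC)])); print("crop origin",a,max(0,v-30),"scale 4")
E
python3 look.py w3.png
```

```text
[ 0.4495 -0.0573  0.2102] [ 0.4494 -0.0572  0.2101] [ 3.8  5.1 -1. ] 0.3147819026919308
mouth guess px 305.2307464308911 493.00774259539907
crop origin 230 463 scale 4
```

View pics/w3.png

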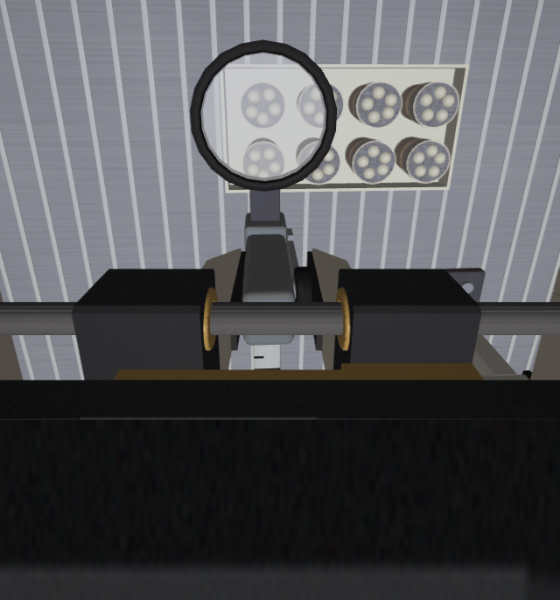

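The lens now sits over the left-hand (stop-side) front pot, but the gripper hides the sleeve mouth from this camera. I'll check the scene camera and cross-check numerically.

```bash
python3 - <<'E'
from h import *
def onz(m,u,v,z):
    K,R,t=[np.array(m[k]) for k in("mtx","R","t")]; r=R.T@np.linalg.inv(K)@[u,v,1]; c=-R.T@t; return c+r*(z-c[2])/r[2]
a=np.load("w1.npz"); b=np.load("wl.npz")
g=cv2.cvtColor(a["p"],cv2.COLOR_BGR2GRAY); print("w1 col profile",list(zip(range(150,182),g[150:182,338:345].mean(1).astype(int))))
Wa=cloud("",a["d"],a); print("bar/sleeve z",[(v,np.round(np.median(Wa[v,338:344],0),4)) for v in(160,164,174,180)])
for v in(166,168,170): print(v,onz(a,341,v,.193))
g=cv2.cvtColor(b["p"],cv2.COLOR_BGR2GRAY); print("now profile L",list(zip(range(396,432),g[396:432,292:298].mean(1).astype(int),g[396:432,306:314].mean(1).astype(int))))
Wb=cloud("",b["d"],b)
for W,n in((Wa,"home"),(Wb,"now")):
    q=(W[...,2]>.178)&(W[...,2]<.19)&(W[...,0]<(.53 if n=="home" else .43))&(abs(W[...,1])<.12)
    c=cv2.connectedComponentsWithStats(q.astype(np.uint8)); i=1+np.argmax(c[2][1:,4]); Q=W[c[1]==i]; print(n,"lens",len(Q),np.round(np.percentile(Q,[.5,99.5],axis=0),4))
for v in(406,408,410,420,422,424): print(v,onz(b,300,v,.19))
p,d=read_camera("scene"); u,v=proj("scene",[.577,-.0627,.192]).astype(int); print("scene px",u,v,proj("scene",[.567,-.0627,.192]))
cv2.imwrite("pics/s2.png",cv2.resize(p[max(0,v-35):v+35,u-50:u+50],None,fx=8,fy=8,interpolation=cv2.INTER_CUBIC))
E
```

```text
w1 col profile [(150, np.int64(107)), (151, np.int64(103)), (152, np.int64(99)), (153, np.int64(74)), (154, np.int64(168)), (155, np.int64(172)), (156, np.int64(172)), (157, np.int64(172)), (158, np.int64(172)), (159, np.int64(172)), (160, np.int64(172)), (161, np.int64(172)), (162, np.int64(172)), (163, np.int64(172)), (164, np.int64(172)), (165, np.int64(172)), (166, np.int64(173)), (167, np.int64(172)), (168, np.int64(172)), (169, np.int64(145)), (170, np.int64(69)), (171, np.int64(67)), (172, np.int64(67)), (173, np.int64(67)), (174, np.int64(67)), (175, np.int64(67)), (176, np.int64(67)), (177, np.int64(67)), (178, np.int64(67)), (179, np.int64(67)), (180, np.int64(67)), (181, np.int64(67))]
bar/sleeve z [(160, array([0.5695, 0.0604, 0.1895])), (164, array([0.5727, 0.0605, 0.1897])), (174, array([0.5805, 0.0605, 0.1922])), (180, array([0.5855, 0.0605, 0.1921]))]
166 [0.57392623 0.06078742 0.193     ]
168 [0.57554732 0.06080147 0.193     ]
170 [0.5771728  0.06081555 0.193     ]
now profile L [(396, np.int64(178), np.int64(181)), (397, np.int64(178), np.int64(181)), (398, np.int64
[... 950 characters left out ...]
nt64(55), np.int64(55)), (425, np.int64(55), np.int64(55)), (426, np.int64(55), np.int64(55)), (427, np.int64(54), np.int64(56)), (428, np.int64(55), np.int64(55)), (429, np.int64(55), np.int64(55)), (430, np.int64(54), np.int64(55)), (431, np.int64(55), np.int64(55))]
home lens 7353 [[0.451  0.0258 0.1803]
 [0.5286 0.0943 0.1878]]
now lens 23580 [[ 0.3472 -0.0975  0.1807]
 [ 0.4284 -0.0297  0.1875]]
406 [ 0.51808684 -0.06518739  0.19      ]
408 [ 0.51937718 -0.06519704  0.19      ]
410 [ 0.52067258 -0.06520672  0.19      ]
420 [ 0.52722627 -0.06525569  0.19      ]
422 [ 0.52855257 -0.0652656   0.19      ]
424 [ 0.52988413 -0.06527555  0.19      ]
scene px 281 225 [284.19877579 222.54123581]
```

View pics/s2.png

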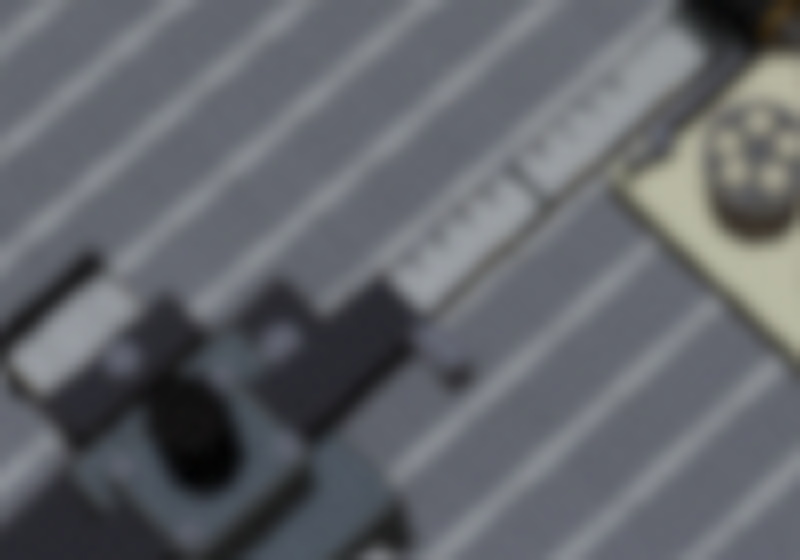

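The scene view shows the mouth at about (405,300), the 50 mm line at (530,185) and four short ticks between them. The 100 mm line is not visibly out yet. I'll read the tick positions with subpixel accuracy.

```bash
cat > tick.py <<'E'
from h import *
P=sum(cv2.cvtColor(read_camera("scene")[0],cv2.COLOR_BGR2GRAY).astype(np.float32) for _ in range(3))/3
s=readout.get_state(); print(s["time"],np.round(s["tool_pos"],4),np.round(s["contact_force"],1))
xs=np.arange(.47,.60,.0005); ys=np.arange(-.076,-.049,.0005)
uv=np.array([[proj("scene",[x,y+.004*(x-.57)*0,.190]) for x in xs] for y in ys],np.float32)
R=cv2.remap(P,uv[...,0],uv[...,1],cv2.INTER_CUBIC); cv2.imwrite("pics/rect.png",cv2.resize(np.clip(R,0,255).astype(np.uint8),None,fx=3,fy=6))
for a,b in((-.070,-.066),(-.066,-.062),(-.062,-.058)):
    f=R[(ys>=a)&(ys<b)].mean(0); print(a,b); print("  minima",[(round(xs[i]*1e3,1),int(f[i])) for i in range(2,len(f)-2) if f[i]==f[i-2:i+3].min() and f[i]<max(f[max(0,i-8):i+9])-4])
    print("  tail",[(round(xs[i]*1e3,1),int(f[i])) for i in range(190,236,3)])
E
python3 tick.py
```

```text
12.3333 [ 0.4497 -0.0572  0.2101] [ 3.9  3.9 -0.9]Traceback (most recent call last):
  File "tick.py", line 5, in <module>
    uv=np.array([[proj("scene",[x,y+.004*(x-.57)*0,.190]) for x in xs] for y in ys],np.float32)
                  ~~~~^^^^^^^^^^^^^^^^^^^^^^^^^^^^^^^^^^^
  File "h.py", line 11, in proj
    m=m or camera_model(cam); c=np.array(m["R"])@np.array(X)+np.array(m["t"]); p=np.array(m["mtx"])@c; return p[:2]/p[2]
           ~~~~~~~~~~~~^^^^^
ValueError: time passes only in moves, steps and waits
```

Too many camera_model calls; I'll fetch it once.

```bash
sed -i 's/^uv=.*/M=camera_model("scene")\nuv=np.array([[proj("scene",[x,y,.190],M) for x in xs] for y in ys],np.float32)/' tick.py; python3 tick.py
```

```text
12.4833 [ 0.4497 -0.0572  0.2101] [ 3.5  4.7 -1.2]
-0.07 -0.066
  minima [(np.float64(490.0), 120), (np.float64(500.0), 124), (np.float64(510.5), 126), (np.float64(520.0), 130), (np.float64(529.5), 107), (np.float64(540.0), 127), (np.float64(549.5), 122), (np.float64(559.5), 119), (np.float64(569.5), 120)]
  tail [(np.float64(565.0), 133), (np.float64(566.5), 129), (np.float64(568.0), 122), (np.float64(569.5), 120), (np.float64(571.0), 123), (np.float64(572.5), 128), (np.float64(574.0), 129), (np.float64(575.5), 124), (np.float64(577.0), 110), (np.float64(578.5), 90), (np.float64(580.0), 71), (np.float64(581.5), 59), (np.float64(583.0), 53), (np.float64(584.5), 51), (np.float64(586.0), 51), (np.float64(587.5), 50)]
-0.066 -0.062
  minima [(np.float64(490.0), 137), (np.float64(500.0), 139), (np.float64(510.0), 137), (np.float64(529.5), 107), (np.float64(540.0), 144), (np.float64(549.5), 138), (np.float64(559.5), 137), (np.float64(569.5), 137), (np.float64(585.5), 41)]
  tail [(np.float64(565.0), 150), (np.float64(566.5), 147), (np.float64(568.0), 141), (np.float64(569.5), 137), (np.float64(571.0), 140), (np.float64(572.5), 146), (np.float64(574.0), 147), (np.float64(575.5), 140), (np.float64(577.0), 124), (np.float64(578.5), 98), (np.float64(580.0), 71), (np.float64(581.5), 52), (np.float64(583.0), 43), (np.float64(584.5), 41), (np.float64(586.0), 41), (np.float64(587.5), 42)]
-0.062 -0.058
  minima [(np.float64(529.5), 106), (np.float64(585.0), 41)]
  tail [(np.float64(565.0), 157), (np.float64(566.5), 156), (np.float64(568.0), 155), (np.float64(569.5), 154), (np.float64(571.0), 154), (np.float64(572.5), 155), (np.float64(574.0), 153), (np.float64(575.5), 144), (np.float64(577.0), 127), (np.float64(578.5), 99), (np.float64(580.0), 73), (np.float64(581.5), 52), (np.float64(583.0), 43), (np.float64(584.5), 41), (np.float64(586.0), 41), (np.float64(587.5), 41)]
```

View pics/rect.png

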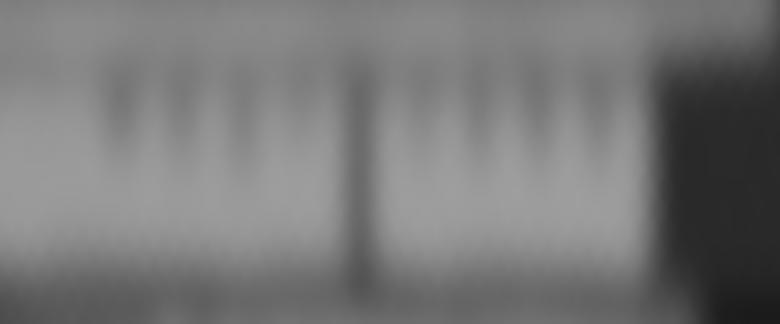

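Ticks read 50 → 0.5297 and 90 → 0.5695, so the 100 mm line is predicted at 0.5795. The dark edge is at 0.5786, so about 99 mm is drawn; TCP travel gives 98.8 mm. I'll nudge out by about 1 mm and re-read.

Call:
{"fn": "move_arm", "kwargs": {"plan": [[[0.2,0,0,0,-1]]]}}

```text
time: 12.57
tool_pos: [0.4485, -0.0573, 0.2101]
tcp_rot: [[-0.999, -0.006, 0.034], [-0.004, 0.999, 0.048], [-0.034, 0.048, -0.998]]
contact_force: [4.3, 4.1, -0.1]
width: 0.316
```

```bash
python3 tick.py | grep -v "^  tail \[(np.float64(565.0), 157" ; python3 -c "
from h import *
print(readout.get_state()['tool_pos'],readout.get_state()['width'])"
```

```text
12.7167 [ 0.4481 -0.0572  0.2101] [ 3.6  5.  -0.6]
-0.07 -0.066
  minima [(np.float64(488.5), 123), (np.float64(498.0), 120), (np.float64(508.5), 123), (np.float64(518.5), 126), (np.float64(528.0), 105), (np.float64(538.5), 128), (np.float64(548.5), 124), (np.float64(558.0), 119), (np.float64(568.0), 117)]
  tail [(np.float64(565.0), 127), (np.float64(566.5), 120), (np.float64(568.0), 117), (np.float64(569.5), 120), (np.float64(571.0), 126), (np.float64(572.5), 130), (np.float64(574.0), 126), (np.float64(575.5), 114), (np.float64(577.0), 96), (np.float64(578.5), 77), (np.float64(580.0), 62), (np.float64(581.5), 55), (np.float64(583.0), 52), (np.float64(584.5), 52), (np.float64(586.0), 51), (np.float64(587.5), 50)]
-0.066 -0.062
  minima [(np.float64(488.5), 139), (np.float64(498.5), 137), (np.float64(508.5), 139), (np.float64(518.5), 143), (np.float64(528.0), 108), (np.float64(538.5), 142), (np.float64(548.5), 141), (np.float64(558.5), 140), (np.float64(568.5), 137), (np.float64(584.5), 41)]
  tail [(np.float64(565.0), 147), (np.float64(566.5), 142), (np.float64(568.0), 137), (np.float64(569.5), 138), (np.float64(571.0), 144), (np.float64(572.5), 147), (np.float64(574.0), 141), (np.float64(575.5), 125), (np.float64(577.0), 101), (np.float64(578.5), 74), (np.float64(580.0), 54), (np.float64(581.5), 44), (np.float64(583.0), 41), (np.float64(584.5), 41), (np.float64(586.0), 41), (np.float64(587.5), 42)]
-0.062 -0.058
  minima [(np.float64(528.0), 107), (np.float64(583.0), 41)]
[ 0.44811166 -0.05723961  0.2101449 ] 0.3117405770500257
```

The dark edge moved together with the ticks, so it is the 100 mm line itself, at the mouth. For an independent mouth position I'll take the scene-camera picture from the start (arm home) and register the sleeve and clamp patch to the present view.

```bash
python3 - <<'E'
from h import *
M=camera_model("scene"); n=read_camera("scene")[0]; o=np.load("scene0.npz")["p"]
def rect(p,yc):
    xs=np.arange(.55,.70,.0005); ys=np.arange(yc-.02,yc+.02,.0005)
    uv=np.array([[proj("",[x,y,.192],M) for x in xs] for y in ys],np.float32)
    return xs,cv2.remap(cv2.cvtColor(p,cv2.COLOR_BGR2GRAY).astype(np.float32),uv[...,0],uv[...,1],cv2.INTER_CUBIC)
xs,A=rect(o,.0608); _,B=rect(n,-.0625)
i0=np.searchsorted(xs,.586); i1=np.searchsorted(xs,.665)
mask=np.zeros(A.shape,np.uint8); mask[:,i0:i1]=255
w=np.eye(2,3,dtype=np.float32)
cc,w=cv2.findTransformECC(A,B,w,cv2.MOTION_TRANSLATION,(3,200,1e-6),mask,5); print("cc",cc,"shift home->now mm (x,y)",w[:,2]*.5)
for nm,I in(("home",A),("now",B)):
    f=I[34:48].mean(0); print(nm,[(round(x*1e3,1),int(v)) for x,v in zip(xs[36:76:2],f[36:76:2])])
E
```

```text
Traceback (most recent call last):
cv2.error: OpenCV(4.12.0) /io/opencv/modules/core/src/arithm.cpp:662: error: (-209:Sizes of input arguments do not match) The operation is neither 'array op array' (where arrays have the same size and the same number of channels), nor 'array op scalar', nor 'scalar op array' in function 'arithm_op'
```

```bash
python3 - <<'E'
from h import *
M=camera_model("scene"); n=read_camera("scene")[0]; o=np.load("scene0.npz")["p"]
def rect(p,yc):
    xs=np.arange(.55,.70,.0005); ys=np.arange(yc-.025,yc+.025,.0005)
    uv=np.array([[proj("",[x,y,.192],M) for x in xs] for y in ys],np.float32)
    return xs,cv2.remap(cv2.cvtColor(p,cv2.COLOR_BGR2GRAY).astype(np.float32),uv[...,0],uv[...,1],cv2.INTER_CUBIC)
xs,A=rect(o,.0608); _,B=rect(n,-.0625)
i0=np.searchsorted(xs,.588)
for i1 in(np.searchsorted(xs,.64),np.searchsorted(xs,.665)):
    r=cv2.matchTemplate(B,A[16:-16,i0:i1],cv2.TM_CCOEFF_NORMED); _,c,_,l=cv2.minMaxLoc(r); print("cc",round(c,3),"shift mm x,y",(l[0]-i0)*.5,(l[1]-16)*.5)
for nm,I in(("home",A),("now",B)):
    f=I[44:58].mean(0); print(nm,[(float(round(x*1e3,1)),int(v)) for x,v in zip(xs[36:76:2],f[36:76:2])])
E
```

```text
cc 0.846 shift mm x,y 1.0 2.5
cc 0.873 shift mm x,y 1.0 1.5
home [(568.0, 146), (569.0, 147), (570.0, 147), (571.0, 146), (572.0, 145), (573.0, 142), (574.0, 137), (575.0, 129), (576.0, 117), (577.0, 102), (578.0, 84), (579.0, 68), (580.0, 55), (581.0, 46), (582.0, 41), (583.0, 40), (584.0, 39), (585.0, 39), (586.0, 39), (587.0, 39)]
now [(568.0, 149), (569.0, 148), (570.0, 149), (571.0, 150), (572.0, 151), (573.0, 149), (574.0, 145), (575.0, 136), (576.0, 123), (577.0, 106), (578.0, 86), (579.0, 68), (580.0, 55), (581.0, 46), (582.0, 42), (583.0, 41), (584.0, 41), (585.0, 41), (586.0, 42), (587.0, 41)]
```

The mouth comes out at about 0.5785 (home edge plus the 1.0 mm carriage shift), and the 100 mm line's centre is at about 0.5784. They coincide, and TCP travel gives 100.1 mm. Now a final steadiness check and hand-in.

```bash
python3 - <<'E'
from h import *
s=readout.get_state(); print(s["time"],s["tool_pos"],s["contact_force"],s["width"])
job.close_job()
E
```

```text
12.8167 [ 0.44815787 -0.05726119  0.21014294] [ 4.43824875  4.90965608 -1.57981937] 0.311127581535413
the job is handed in; nothing more can be done
```

I slid the carriage by its post up against the stop block and let go of the post. I then squeezed the lock button in, drew the arm out to the 100 mm line, and handed in at 12.8 s while still gripping the handle.

- **Carriage:** a 17 N push at the stop did not move it further. After I let go, the wrist picture showed the carriage touching the stop block. While I pulled the arm, I kept 4–5 N of push towards the stop.
- **Extension:** the scale in the scene camera puts the 100 mm line's centre within about 0.1 mm of the sleeve's mouth. Gripper travel gives 100.1 mm. One early estimate, from a partly hidden wrist view, gave 97.3 mm when the other two gave about 99 mm. I went with those two.
- **Grip:** the button was in (about 29 mm between the pads, 30 mm expected), at the 25 N grip setting. The arm held steady against the roughly 4 N spring pull. The tool was tilted 2–3°.
- **Lens and loose items:** the lens was over the front-row pot nearest the stop. I did not go near the loose pot, forceps or logger, and did not re-measure them at the end.

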